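# Wedge the sampling-probe holder into its dovetail track

### The job

Fit the blue sampling-probe holder into the tapered dovetail track in the middle of the bench: set it down at the track's wide mouth with its narrow nose leading, slide it along and push it firmly until its foot is fully home and wedged tight between the rails, then let go. Leave the orange spare holder where it stands.

Things in the scene. Friction and masses are not known exactly. Their poses are not given: they have to be found in the camera images.
- probe_holder: BLUE holder, loose, 0.2 kg. Brass dovetail foot 60 mm long (x), 14 high; underside 36 wide at the nose (+x end), 53 at the rear, sides lean in 20 degrees. Blue grip block 40 (x) by 24 (y), 14 to 70 mm above the underside, centred 4 mm behind the origin: grip it across y, 45 to 50 mm up. Steel probe stub 46 mm ahead, top at 81 mm. Origin: centre of the foot's underside; x to the nose, z up.
- spare_holder: The ORANGE spare holder, same shape and size as the blue one but with an orange grip block; to be left alone. Origin and axes as for the blue one.
- track: Fixed green plate 190 (x) by 130 by 12 mm with two dark rails, 14 high, x = -35 to +85 mm. The way between them narrows to +x by 8 degrees a side, like the foot: 67 mm wide at the mouth (x = -35), 33 at the far end; rail tops overhang it 5 mm a side, so slide in from the mouth. Bare plate at x = -95 to -35: landing for the foot. No end stop. Origin: centre of the underside, x along the way, z up.
- track_home (a point): Point on the plate's top (12 mm above the bench), on the way's centre line 45 mm ahead of the track's origin, where the holder's origin lies when the foot is wedged home; a push of about 10 N along the track wedges it. Axes as the track's; the holder's x then points along the track's x.

How it is judged:
On the way:
1. the blue holder is pressed firmly into the narrow of the track (x of probe_holder in the frame of track_home above -0.008 m and contact force between probe_holder and track above 6 N), for 0.05 s.
At the end, for the whole second after the job is handed in: Blue holder upright between the rails, foot on the plate, at most 8 mm short of its wedged home (10 mm beyond), within 5 mm of the centre line and 10 degrees of the track's direction, released and at rest; orange holder within 30 mm of where it stood (x of probe_holder in the frame of track_home between -0.008 and 0.01 m and y of probe_holder in the frame of track_home between -0.005 and 0.005 m and z of probe_holder in the frame of track_home below 0.005 m and angle between the x axis of probe_holder and the x axis of track, either way round below 0.17 rad and angle between probe_holder's own z axis and vertical below 0.12 rad and linear speed of probe_holder below 0.02 m/s and distance of spare_holder from where it was at the start of the episode below 0.03 m); the robot touches nothing.
It fails at once if the orange spare holder is moved by more than 30 mm (distance of spare_holder from where it was at the start of the episode above 0.03 m).
It also fails if it takes over 42 s, if anything falls off the work surface, if the arm or the gripper's body presses on something with over 40 N, if the wrist force passes 120 N, or if a joint passes its speed limit or range.

### The arm

A 7-joint arm with a two-finger parallel gripper is mounted at the origin on the work surface. World frame = base frame: x ahead of the robot, y to its left, z up, the work surface at z = 0. Lengths are in m, angles in rad, forces in N, time in s.
With the tool pointing down it reaches from about 0.4 to 0.875 m from the base axis. Payload 19.3 kg.
Tool frame: the origin (TCP) lies midway between the tips of the shut fingers; the grasp point (between the pads) lies 19 mm behind it; z points along the fingers, y is the line along which they close (so a half turn about z gives the same grasp; the last joint's range is limited). The gripper opens to 85 mm and grips with 20 to 120 N. Pads are 22 mm wide; open, the fingers measure 114 mm over their backs; the gripper's body (76 mm by 85 mm) begins 54 mm behind the grasp point. The pads swing forward as they close: fully open they stand 13 mm farther back than shut.
Start: joints at [1.032, 0.521, -0.036, 1.599, 0.021, 1.021, -0.113], TCP at [0.282, -0.558, 0.231] pointing down, gripper open.
Joint ranges: [-2.91, 2.91], [-0.3, 2.13], [-1.5, 1.42], [0.17, 2.43], [-1.26, 4.41], [0.16, 1.93], [-2.52, 2.52]. Speed limits (rad/s): [1.89, 1.89, 2.39, 2.39, 3.01, 3.01, 3.01].

### API

Orientations are given as [roll, pitch, yaw] about the fixed x, y, z axes, in that order (R = Rz(yaw) Ry(pitch) Rx(roll)).
In Python, from workcell import bot, cams, probe_bus gives the robot as it stands (bot), with the cameras (cams) and the readings (probe_bus).
- The arm moves only by the tool drive_effector, called after "Request:" as name(argument=value, ...) on one line, values as JSON. Schema: {"type":"object","properties":{"segments":{"type":"array","items":{"type":"number"},"minItems":7,"maxItems":35},"squeeze":{"type":"number"},"only":{"type":"string"},"quiet":{"type":"boolean"},"lines":{"type":"string"}},"required":["segments"],"additionalProperties":false}. segments is one flat list of numbers that holds 1 to 5 rows one after another, with no inner brackets; each row has 7 numbers: the finger opening in m, then dx, dy, dz in normalised numbers (1 is 0.6 m), then a rotation vector rx, ry, rz in parts of the range, where 1.0 means pi/2 rad; each row is the pose to reach, as a shift and turn from the pose commanded when the call began, along the tool's axes at that moment; what a row does not reach only later rows make up. A row lasts 1/8 s, in which the tool goes at most 0.0625 m and 0.188 rad, less where a joint would pass 70% of its speed; a pose out of reach is approached as far as the arm can. The fingers move at their own pace and stop on an object; squeeze is the grip in N (left out, the last holds). Time passes only in rows, so rows that do not move let the fingers close. The tool returns the time, the measured TCP pose, the force, the opening and the grip force at its end. only (a regular expression) keeps the lines of the reply that match it, lines (a string "A,B") keeps lines A to B, and quiet returns only ok. A shift or turn number past 1, either way, is cut back to 1. Input that does not fit is refused with a message, and nothing moves.
- probe_bus.observe(): the state, without advancing time (a new reading comes with each control period).
- cams.grab_frame(name): name is "side" or "top" or "wrist"; returns the picture (480x640x3 uint8, blue, green, red); there is no depth.
- cams.calibration(name): a dict with "vfov" (degrees; the focal length in pixels is half the picture's height over the tangent of half this angle, whatever the lens; pixels are square), "cx", "cy" (the principal point, pixels), "eye" and "attitude" of the camera in the world. Camera axes: x right, y down, z forward; pixel columns grow to the right and rows downward; lengths in m; the calibration is good to about 2 mm. A picture is of the moment at which its call begins: read the wrist's pose just before it. calibration takes no time and is no camera call; for the wrist camera it gives the pose at the moment of the call.
- bot.job_done(): hands the job in; it is judged then, once.
The state is a dict: "clock": time; "qpos": joint angles; "qd": joint speeds; "joint_efforts": joint torques, N m; "position": TCP position; "tool_rot": TCP orientation; "force": force on the tool from outside, world axes, zero at the start; "moment": the same for the moment, N m; "grip_width": finger opening in m; "finger_force": force on a finger pad.
Only numpy, scipy, OpenCV 4.12 (cv2) and the standard library are available. Lean on these libraries where they do the work, as an engineer would, in place of code of your own. Each camera call takes 0.05 s, during which the arm holds its last target. There are 200 camera calls.

## Working session

There is one attempt and no reset: what is moved stays moved. The work goes in short steps, Python scripts to look and compute and a tool call to move; the robot and the scene stay as the last step left them, time stands still between calls to the robot, and variables do not carry over. Pictures are saved under pics/ and viewed, at most 10 in all, crops included, and the job is handed in when it is done.

```bash
ls; mkdir -p pics
```

Run:
```python
from workcell import bot, cams, probe_bus
import cv2
s=probe_bus.observe(); print(s)
for n in("top","side"):
    c=cams.calibration(n); print(n,c)
    cv2.imwrite(f"pics/{n}0.png",cams.grab_frame(n))
```

```text
pics
workcell.py
{'clock': 0.0, 'qpos': array([ 1.03178895,  0.5220278 , -0.03632485,  1.59998858,  0.02121381,
        1.02108241, -0.11278703]), 'qd': array([-7.33420073e-04,  4.52213275e-04,  1.23300510e-03,  8.66758060e-05,
        1.02006782e-03,  4.11975090e-04, -1.02571049e-03]), 'joint_efforts': array([ 2.33920626e-03, -9.27095532e+01,  1.98043540e+00, -3.69914460e+01,
        1.79577334e-02,  8.29800905e-03,  2.65276270e-05]), 'position': array([ 0.28220551, -0.55729586,  0.23072412]), 'tool_rot': array([-3.14047569e+00,  9.19700732e-05,  4.68815091e-01]), 'force': array([-0.40944687, -0.17292967, -0.06428483]), 'moment': array([0.01023288, 0.0107818 , 0.04068324]), 'finger_force': 0.0, 'grip_width': 0.08540894869394713}
top {'vfov': 42.16245897351368, 'cx': 312.91413450453194, 'cy': 249.00173841717552, 'eye': array([0.44864818, 0.0121832 , 1.31667553]), 'attitude': array([-3.07858251e+00,  1.26574931e-03, -1.58133610e+00])}
side {'vfov': 52.24783558555457, 'cx': 312.97891349685773, 'cy': 239.27963215162933, 'eye': array([-0.05483946,  0.545858  ,  0.84050306]), 'attitude': array([-2.37165322,  0.02034567, -2.36476879])}
```

View pics/top0.png

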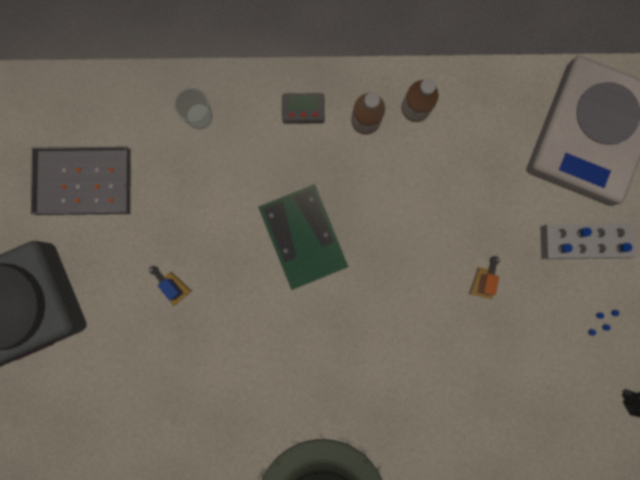

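View pics/side0.png

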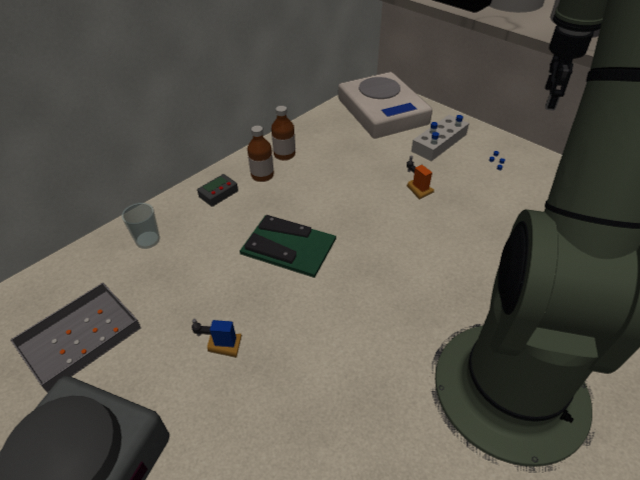

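The top view shows the blue holder at about (170,287), its nose pointing up-left at (155,270). The plate corners are at (260,206), (316,185), (347,266) and (292,289), with the mouth end at the bottom. The orange holder is at (488,283). Next I'll get coarse positions.

Create h.py:
```python
from workcell import bot, cams, probe_bus
import numpy as np, cv2
from scipy.spatial.transform import Rotation as R
def cal(n):
    c=cams.calibration(n); return c,240/np.tan(np.radians(c["vfov"]/2)),R.from_euler("xyz",c["attitude"]).as_matrix()
def ray(k,u,v,z):
    c,f,M=k; d=M@np.array([(u-c["cx"])/f,(v-c["cy"])/f,1]); e=c["eye"]
    return e+d*(z-e[2])/d[2]
def proj(k,p):
    c,f,M=k; q=M.T@(np.asarray(p)-c["eye"]); return q[0]/q[2]*f+c["cx"],q[1]/q[2]*f+c["cy"]
def toolshift(p,s=None):  # world target of TCP -> tool-axes shift
    s=s or probe_bus.observe(); return R.from_euler("xyz",s["tool_rot"]).inv().apply(np.asarray(p)-s["position"])
```

Run:
```python
from h import *
np.set_printoptions(precision=4,suppress=True)
k=cal("top")
P=[ray(k,u,v,.012) for u,v in[(260,206),(316,185),(347,266),(292,289)]]
print(np.array(P)); print([np.linalg.norm(P[i]-P[(i+1)%4]) for i in range(4)])
c=sum(P)/4; d=(P[0]+P[1]-P[2]-P[3]); print("track",c,np.arctan2(d[1],d[0]))
im=cv2.imread("pics/top0.png").astype(int); b,g,r=im[...,0],im[...,1],im[...,2]
m=((b>1.6*r)&(b>1.4*g)&(b>60)); m[:,:140]=0;m[:,200:]=0
v,u=np.nonzero(m); print("blue",m.sum(),u.mean(),v.mean(),ray(k,u.mean(),v.mean(),.06))
A=ray(k,155,270,.081); B=ray(k,171.5,288,.07); print(A,B,np.arctan2(*(A-B)[1::-1]),np.linalg.norm(A-B))
s=probe_bus.observe();w=cams.calibration("wrist");T=R.from_euler("xyz",s["tool_rot"])
print(w, T.inv().apply(w["eye"]-s["position"]),(T.inv()*R.from_euler("xyz",w["attitude"])).as_euler("xyz"))
print(proj(cal("side"),c), proj(cal("side"),[*ray(k,u.mean(),v.mean(),.06)[:2],.042]))
```

```text
[[ 0.623   0.1236  0.012 ]
 [ 0.6664  0.005   0.012 ]
 [ 0.4945 -0.0581  0.012 ]
 [ 0.4476  0.0576  0.012 ]]
[np.float64(0.12628244497535837), np.float64(0.183132063688475), np.float64(0.12482657422355377), np.float64(0.18742045558479686)]
track [0.5579 0.032  0.012 ] 0.3559658678654698
blue 220 168.0909090909091 288.74545454545455 [0.4508 0.3056 0.06  ]
[0.4882 0.3268 0.081 ] [0.4522 0.2964 0.07  ] 0.7013496196389358 0.04836305501653968
{'vfov': 58.5132421512155, 'cx': 321.2497436558354, 'cy': 239.49165876845709, 'eye': array([ 0.3478, -0.5239,  0.3732]), 'attitude': array([ 2.8432,  0.0005, -1.1017])} [ 0.0736 -0.0003 -0.1424] [-0.2983  0.0004  1.5705]
(np.float64(287.4858804636828), np.float64(241.92099759173027)) (np.float64(221.6060523327119), np.float64(333.2732723284253))
```

Measured sizes match (126 x 185 mm) and the side view agrees. I'll move over the track and look with the wrist camera.

The manual's scale: shifts go in shares of 0.6 m and turns go in shares of pi/2 rad. Converting my numbers, 0.235 m / 0.6 = 0.3917, -0.2 m / 0.6 = -0.3333, 0.11 rad / 1.5708 = 0.07.

Request:
drive_effector(segments=[0.085,0.0783,-0.0667,0,0,0,0,0.085,0.1567,-0.1333,0,0,0,0,0.085,0.235,-0.2,0,0,0,0,0.085,0.3133,-0.2667,0,0,0,0.0318,0.085,0.3917,-0.3333,0,0,0,0.07])

```text
clock: 0.72
position: [0.402, -0.2711, 0.2313]
tool_rot: [-3.142, -0.0, 0.357]
force: [0.3, -0.8, -0.4]
grip_width: 0.085
finger_force: 0.0
```

Run:
```python
from h import *
s=probe_bus.observe();print(s['position'],s['tool_rot'],toolshift([.52,.018,.231]))
```

```text
[ 0.40203043 -0.27109403  0.23126781] [-3.14157675e+00 -1.54905181e-05  3.56863847e-01] [ 0.21152848 -0.22966906  0.00027474]
```

Converted, -0.23 m / 0.6 = -0.3833, 0.21 m / 0.6 = 0.35.

Request:
drive_effector(segments=[0.085,0.07,-0.0767,0,0,0,0,0.085,0.14,-0.1533,0,0,0,0,0.085,0.21,-0.23,0,0,0,0,0.085,0.28,-0.3067,0,0,0,0,0.085,0.35,-0.3833,0,0,0,0])

```text
clock: 1.35
position: [0.5179, 0.018, 0.2313]
tool_rot: [3.141, 0.0, 0.359]
force: [1.1, -1.4, -0.4]
grip_width: 0.0851
finger_force: 0.0
```

Request:
drive_effector(segments=[0.085,0,0,0,0,0,0,0.085,0,0,0,0,0,0])

```text
clock: 1.6
position: [0.5172, 0.0158, 0.2309]
tool_rot: [3.142, 0.001, 0.359]
force: [-0.0, -0.7, -0.2]
grip_width: 0.085
finger_force: 0.0
```

Run:
```python
from h import *
k=cal("wrist"); import pickle; pickle.dump(k,open("kt.pkl","wb")); print(probe_bus.observe()['position'])
cv2.imwrite("pics/w1.png",cams.grab_frame("wrist"))
```

```text
[0.51719193 0.01582224 0.23094722]
```

View pics/w1.png

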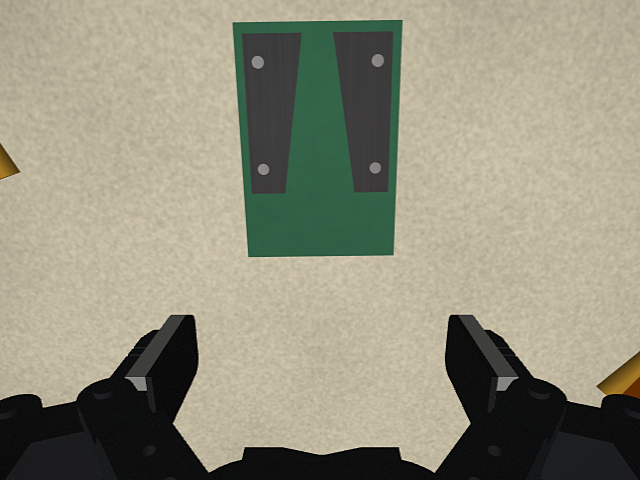

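The wrist view shows the whole plate, with corners at about (233,22), (402,20), (393,255) and (248,257), and both rails. The mouth is at the bottom, nearest the tool. I'll fit the corners precisely.

Run:
```python
from h import *
import pickle
np.set_printoptions(precision=4,suppress=True)
k=pickle.load(open("kt.pkl","rb"))
im=cv2.imread("pics/w1.png"); hsv=cv2.cvtColor(im,cv2.COLOR_BGR2HSV)
def quad(m):
    cs,_=cv2.findContours(m.astype(np.uint8),cv2.RETR_EXTERNAL,cv2.CHAIN_APPROX_NONE)
    return sorted(cs,key=cv2.contourArea)[::-1]
g=(hsv[...,0]>60)&(hsv[...,0]<95)&(hsv[...,1]>90); g=cv2.morphologyEx(g.astype(np.uint8),cv2.MORPH_OPEN,np.ones((3,3)))
c=quad(g)[0]; P=cv2.approxPolyDP(cv2.convexHull(c),5,True)[:,0]
print(P.tolist()); W=np.array([ray(k,u,v,.012) for u,v in P]); print(W)
print([np.linalg.norm(W[i]-W[i-1]) for i in range(len(W))], W.mean(0))
d=(im.max(2)<95)&(hsv[...,1]<60); d[260:]=0
for c in quad(d)[:2]:
    P=cv2.approxPolyDP(cv2.convexHull(c),4,True)[:,0]; print(P.tolist()); print(np.array([ray(k,u,v,.026) for u,v in P]))
```

```text
[[401, 20], [392, 254], [249, 256], [233, 23]]
[[ 0.6672  0.0072  0.012 ]
 [ 0.4914 -0.0613  0.012 ]
 [ 0.4448  0.0575  0.012 ]
 [ 0.6201  0.1264  0.012 ]]
[np.float64(0.12816593671601234), np.float64(0.18860785039618577), np.float64(0.12763137014986953), np.float64(0.18840290392367035)] [0.5559 0.0324 0.012 ]
[[392, 31], [387, 191], [354, 191], [333, 32]]
[[ 0.655   0.0118  0.026 ]
 [ 0.5439 -0.0318  0.026 ]
 [ 0.5343 -0.0065  0.026 ]
 [ 0.639   0.0523  0.026 ]]
[[301, 33], [285, 190], [252, 193], [242, 34]]
[[0.6301 0.0742 0.026 ]
 [0.5152 0.0467 0.026 ]
 [0.5034 0.0713 0.026 ]
 [0.6141 0.1147 0.026 ]]
```

Converted, -0.275 m / 0.6 = -0.4583, -0.055 m / 0.6 = -0.0917, -0.34 rad / 1.5708 = -0.2165.

Request:
drive_effector(segments=[0.085,0,-0.0917,0,0,0,-0.0509,0.085,0,-0.1833,0,0,0,-0.1019,0.085,0,-0.275,0,0,0,-0.1528,0.085,0,-0.3667,0,0,0,-0.191,0.085,0,-0.4583,0,0,0,-0.2165])

```text
clock: 2.28
position: [0.4208, 0.2737, 0.2315]
tool_rot: [3.141, -0.0, 0.698]
force: [-0.7, 0.5, -0.7]
grip_width: 0.0847
finger_force: 0.0
```

Request:
drive_effector(segments=[0.085,0,0,0,0,0,0,0.085,0,0,0,0,0,0])

```text
clock: 2.52
position: [0.4215, 0.2722, 0.2312]
tool_rot: [3.141, 0.0, 0.697]
force: [-0.0, -0.3, 0.6]
grip_width: 0.0848
finger_force: 0.0
```

Run:
```python
from h import *
k=cal("wrist"); import pickle; pickle.dump(k,open("kb.pkl","wb")); print(probe_bus.observe()['position'])
cv2.imwrite("pics/w2.png",cams.grab_frame("wrist"))
```

```text
[0.4214584  0.27220256 0.23122554]
```

View pics/w2.png

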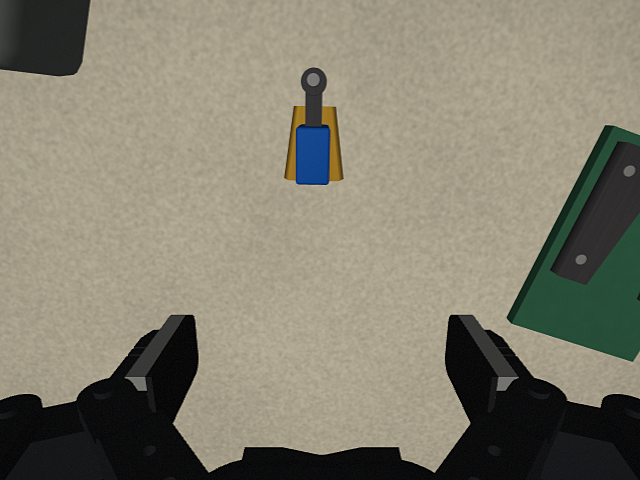

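The wrist view shows the blue block at columns 296–330, rows 125–184. The stub top is at (314,79), and the foot's nose points up the image. I'll fit the holder pose with a silhouette model.

Add to h.py:
```python
from scipy.optimize import minimize
def fitblue(im,k,x0,z0=0.,pr=False):
    hsv=cv2.cvtColor(im,cv2.COLOR_BGR2HSV)
    m=((hsv[...,0]>100)&(hsv[...,0]<130)&(hsv[...,1]>120)).astype(np.uint8)
    n,l,st,ct=cv2.connectedComponentsWithStats(m); p0=proj(k,[x0[0],x0[1],.05+z0])
    i=min((j for j in range(1,n) if st[j,4]>150),key=lambda j:np.hypot(*(ct[j]-p0)))
    m=cv2.resize((l==i).astype(np.uint8)*255,None,fx=4,fy=4,interpolation=cv2.INTER_LINEAR)>127
    B=np.array([[x,y,z] for x in(-.024,.016) for y in(-.012,.012) for z in(.014,.07)])
    def cost(q):
        c,s=np.cos(q[2]),np.sin(q[2])
        P=[proj(k,[q[0]+c*a-s*b,q[1]+s*a+c*b,d+z0]) for a,b,d in B]
        h=cv2.convexHull((np.array(P,np.float32)*4+1.5)*16).round().astype(np.int32)
        t=np.zeros(m.shape,np.uint8); cv2.fillConvexPoly(t,h,1,shift=4); t=t>0
        return 1-(t&m).sum()/(t|m).sum()
    r=minimize(cost,x0,method="Nelder-Mead",options=dict(initial_simplex=np.array(x0)+np.array([[0,0,0],[.01,0,0],[0,.01,0],[0,0,.15]]),xatol=1e-5,fatol=1e-5))
    return r.x,r.fun
```

Run:
```python
from h import *
import pickle
np.set_printoptions(precision=4,suppress=True)
k=pickle.load(open("kb.pkl","rb")); im=cv2.imread("pics/w2.png")
q,f=fitblue(im,k,[.451,.30,.7]); print(q,f)
c,s=np.cos(q[2]),np.sin(q[2])
print("stub top pred",proj(k,[q[0]+c*.046,q[1]+s*.046,.081]))
for a,b in[(.03,.018),(.03,-.018),(-.03,.0265),(-.03,-.0265)]: print(proj(k,[q[0]+c*a-s*b,q[1]+s*a+c*b,0]))
g=np.array([q[0]-.004*c,q[1]-.004*s]); print("grip xy",g,toolshift([*g,.029]))
```

```text
[0.4519 0.3063 0.679 ] 0.07673075778320138
stub top pred (np.float64(312.7762938494868), np.float64(78.92847177883493))
(np.float64(292.6285175942566), np.float64(105.20563956641459))
(np.float64(335.87927752329165), np.float64(106.03516633082126))
(np.float64(282.9844115629661), np.float64(177.02121200201137))
(np.float64(343.6551532863583), np.float64(178.11843831869805))
grip xy [0.4488 0.3038] [ 0.0414 -0.0072  0.2022]
```

Converted, 0.202 m / 0.6 = 0.3367, 0.041 m / 0.6 = 0.0683, 0.018 rad / 1.5708 = 0.0115.

Request:
drive_effector(segments=[0.085,0.0683,-0.0117,0.05,0,0,0.0115,0.085,0.0683,-0.0117,0.1333,0,0,0.0115,0.085,0.0683,-0.0117,0.2167,0,0,0.0115,0.085,0.0683,-0.0117,0.2833,0,0,0.0115,0.085,0.0683,-0.0117,0.3367,0,0,0.0115])

```text
clock: 3.2
position: [0.4485, 0.3033, 0.0277]
tool_rot: [3.141, 0.001, 0.678]
force: [0.2, 0.8, -0.4]
grip_width: 0.085
finger_force: 0.0
```

Request:
drive_effector(segments=[0.085,0,0,0,0,0,0,0.085,0,0,0,0,0,0])

```text
clock: 3.45
position: [0.4488, 0.3049, 0.0305]
tool_rot: [3.141, -0.001, 0.679]
force: [-0.7, -0.1, 0.6]
grip_width: 0.0852
finger_force: 0.0
```

Run:
```python
from h import *
print(toolshift([.4488,.3038,.029]))
cv2.imwrite("pics/w3.png",cams.grab_frame("wrist"))
```

```text
[-0.000678    0.00091021  0.00147286]
```

View pics/w3.png

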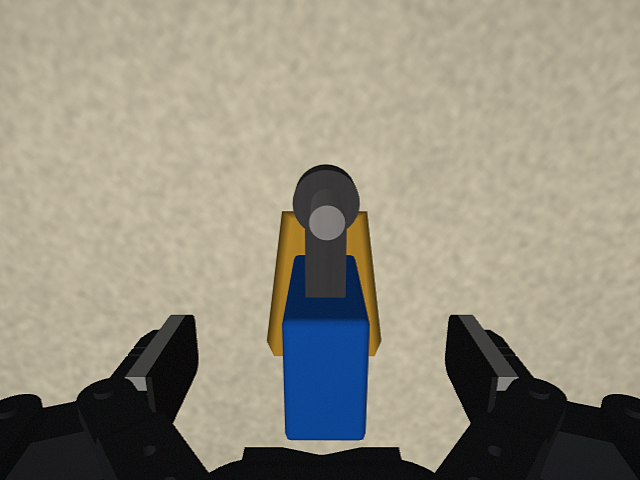

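The block at columns 284–368 sits centred between the fingers to within about 1 mm. Closing the gripper.

Converted, 0.001 m / 0.6 = 0.0017.

Request:
drive_effector(segments=[0.03,0,0.0017,0,0,0,0,0.03,0,0.0017,0,0,0,0,0.015,0,0.0017,0,0,0,0,0.015,0,0.0017,0,0,0,0,0.015,0,0.0017,0,0,0,0], squeeze=60)

```text
clock: 4.12
position: [0.4486, 0.3046, 0.0295]
tool_rot: [3.141, -0.0, 0.681]
force: [-0.3, -1.1, 5.6]
grip_width: 0.0232
finger_force: 63.4
```

Request:
drive_effector(segments=[0.015,0,0,0,0,0,0,0.015,0,0,0,0,0,0])

```text
clock: 4.38
position: [0.4486, 0.3046, 0.0295]
tool_rot: [3.142, -0.0, 0.681]
force: [-0.7, -1.3, 5.6]
grip_width: 0.023
finger_force: 63.4
```

Run:
```python
from h import *
k=cal("wrist"); im=cams.grab_frame("wrist"); cv2.imwrite("pics/w4.png",im); print(fitblue(im,k,[.452,.306,.68]))
```

```text
(array([0.45051601, 0.30692187, 0.67982098]), np.float64(0.16730146900190246))
```

Converted, -0.06 m / 0.6 = -0.1, -0.03 m / 0.6 = -0.05.

Request:
drive_effector(segments=[0.015,0,0,-0.05,0,0,0,0.015,0,0,-0.1,0,0,0])

```text
clock: 4.68
position: [0.448, 0.3044, 0.0897]
tool_rot: [-3.141, 0.001, 0.681]
force: [-0.5, 0.2, -2.7]
grip_width: 0.0234
finger_force: 62.3
```

Request:
drive_effector(segments=[0.015,-0.05,0.0833,0,0,0,0.0382,0.015,-0.1,0.1667,0,0,0,0.0764,0.015,-0.15,0.25,0,0,0,0.1146,0.015,-0.2083,0.3417,0,0,0,0.1592,0.015,-0.26,0.4283,0,0,0,0.1954])

```text
clock: 5.3
position: [0.4888, 0.0055, 0.0893]
tool_rot: [-3.142, 0.0, 0.372]
force: [1.8, 0.5, -1.8]
grip_width: 0.0231
finger_force: 62.5
```

Request:
drive_effector(segments=[0.015,0,0,0,0,0,0,0.015,0,0,0,0,0,0])

```text
clock: 5.55
position: [0.4888, 0.0078, 0.0892]
tool_rot: [-3.141, 0.0, 0.374]
force: [-0.3, 1.0, -1.8]
grip_width: 0.0232
finger_force: 62.6
```

Run:
```python
from h import *
k=cal("wrist"); im=cams.grab_frame("wrist"); cv2.imwrite("pics/w5.png",im)
s=probe_bus.observe(); print(s['position'],s['tool_rot'],toolshift([.4893,.0063,.0415]), fitblue(im,k,[.4927,.0076,.374],s['position'][2]-.0295))
```

```text
[0.48877958 0.00850969 0.08922258] [-3.14098392e+00 -1.25075736e-05  3.75252595e-01] [-0.00032625  0.00227572  0.0477212 ] (array([0.49204135, 0.00918817, 0.3743384 ]), np.float64(0.1689779348665159))
```

View pics/w5.png

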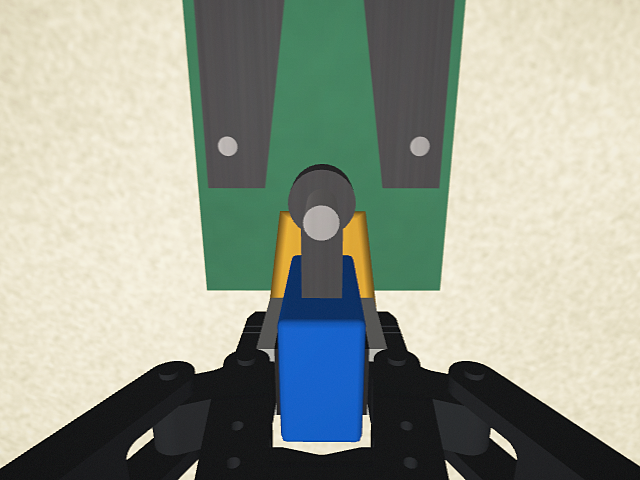

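The holder is about 1.5–2 mm left of the way's centre: the stub is at column 321 and the way centre at 324. The nose is just short of the mouth. I'll correct this and lower it.

Converted, 0.046 m / 0.6 = 0.0767, 0.044 m / 0.6 = 0.0733.

Request:
drive_effector(segments=[0.015,0,0.0033,0.0333,0,0,0,0.015,0,0.0033,0.0667,0,0,0,0.015,0,0.0033,0.0733,0,0,0,0.015,0,0.0033,0.0767,0,0,0,0.015,0,0.0033,0.0767,0,0,0])

```text
clock: 6.22
position: [0.4899, 0.0059, 0.0438]
tool_rot: [3.141, -0.001, 0.374]
force: [0.4, -1.6, -2.4]
grip_width: 0.0234
finger_force: 62.5
```

Request:
drive_effector(segments=[0.015,0,0,0.0017,0,0,0,0.015,0,0,0.0017,0,0,0])

```text
clock: 6.48
position: [0.4898, 0.0055, 0.0425]
tool_rot: [3.141, -0.0, 0.374]
force: [-0.1, 0.2, -2.6]
grip_width: 0.0234
finger_force: 62.5
```

Converted, 0.001 m / 0.6 = 0.0017.

Request:
drive_effector(segments=[0.015,0,0,0.0017,0,0,0,0.015,0,0,0.0017,0,0,0])

```text
clock: 6.72
position: [0.4898, 0.0054, 0.0415]
tool_rot: [3.141, -0.0, 0.374]
force: [-1.5, 0.0, 4.1]
grip_width: 0.0237
finger_force: 63.1
```

Request:
drive_effector(segments=[0.015,0,0,0.0017,0,0,0,0.015,0,0,0.0017,0,0,0])

```text
clock: 6.98
position: [0.4898, 0.0054, 0.0414]
tool_rot: [3.141, -0.001, 0.374]
force: [-8.2, -0.9, 31.8]
grip_width: 0.0234
finger_force: 66.9
```

Foot on the plate at z = 0.0415, as expected. I'll ease the downward force and slide.

Converted, 0.06 m / 0.6 = 0.1, -0.001 m / 0.6 = -0.0017.

Request:
drive_effector(segments=[0.015,0,0,-0.0017,0,0,0,0.015,0.025,0,-0.0017,0,0,0,0.015,0.05,0,-0.0017,0,0,0,0.015,0.075,0,-0.0017,0,0,0,0.015,0.1,0,-0.0017,0,0,0])

```text
clock: 7.6
position: [0.5445, 0.0263, 0.0416]
tool_rot: [3.141, 0.004, 0.373]
force: [-11.6, -6.5, 17.9]
grip_width: 0.0235
finger_force: 65.4
```

Request:
drive_effector(segments=[0.015,0,0,0,0,0,0,0.015,0,0,0,0,0,0])

```text
clock: 7.85
position: [0.5463, 0.0276, 0.0415]
tool_rot: [3.141, -0.002, 0.374]
force: [4.5, 1.2, 3.4]
grip_width: 0.0233
finger_force: 63.4
```

Run:
```python
from h import *
im=cams.grab_frame("wrist"); cv2.imwrite("pics/w6.png",im); print(toolshift([.5945,.0475,.0415]))
```

```text
[ 0.05231901 -0.00085943  0.00014589]
```

View pics/w6.png

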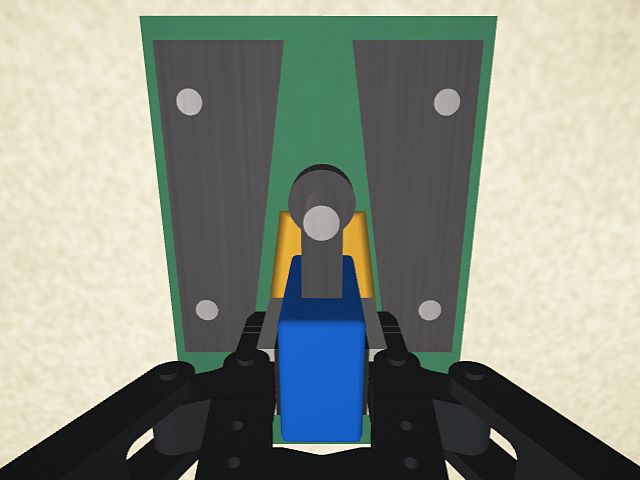

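The foot is inside the rails, centred to about 1 mm, so I'll correct -1 mm in tool y. Sliding on.

Converted, 0.042 m / 0.6 = 0.07, -0.001 m / 0.6 = -0.0017.

Request:
drive_effector(segments=[0.015,0.0167,-0.0017,0,0,0,0,0.015,0.0333,-0.0017,0,0,0,0,0.015,0.05,-0.0017,0,0,0,0,0.015,0.0633,-0.0017,0,0,0,0,0.015,0.07,-0.0017,0,0,0,0])

```text
clock: 8.52
position: [0.5816, 0.042, 0.0415]
tool_rot: [3.141, 0.006, 0.373]
force: [-22.3, -9.1, 34.0]
grip_width: 0.0236
finger_force: 67.5
```

Request:
drive_effector(segments=[0.015,0,0,0,0,0,0,0.015,0.005,0,0,0,0,0,0.015,0.005,0,0,0,0,0])

```text
clock: 8.9
position: [0.5847, 0.0432, 0.0415]
tool_rot: [3.141, 0.005, 0.373]
force: [-16.7, -7.6, 24.9]
grip_width: 0.0229
finger_force: 66.3
```

Run:
```python
from h import *
print(toolshift([.5945,.0475,.0415]))
```

```text
[ 1.06866928e-02 -4.65750892e-04 -5.85327398e-05]
```

Converted, 0.005 m / 0.6 = 0.0083, 0.003 m / 0.6 = 0.005.

Request:
drive_effector(segments=[0.015,0,0,-0.0013,0,0,0,0.015,0.005,0,-0.0013,0,0,0,0.015,0.0083,0,-0.0013,0,0,0,0.015,0.0083,0,-0.0013,0,0,0])

```text
clock: 9.4
position: [0.5917, 0.0468, 0.0419]
tool_rot: [-3.141, 0.0, 0.374]
force: [-0.2, 0.1, -2.9]
grip_width: 0.0231
finger_force: 62.8
```

Request:
drive_effector(segments=[0.015,0.0033,0,0,0,0,0,0.015,0.0033,0,0,0,0,0])

```text
clock: 9.65
position: [0.5933, 0.0475, 0.0419]
tool_rot: [-3.141, 0.001, 0.374]
force: [-2.3, 0.7, -4.1]
grip_width: 0.0233
finger_force: 62.3
```

Request:
drive_effector(segments=[0.015,0.0033,0,0,0,0,0,0.015,0.0033,0,0,0,0,0])

```text
clock: 9.9
position: [0.5941, 0.0477, 0.0416]
tool_rot: [-3.141, 0.003, 0.374]
force: [-7.5, -0.8, -2.8]
grip_width: 0.023
finger_force: 62.7
```

Run:
```python
from h import *
print(toolshift([.5945,.0475,.0415]))
```

```text
[0.00030736 0.00037245 0.00011801]
```

Contact is building right at the expected home. Pushing firmer.

Converted, 0.002 m / 0.6 = 0.0033, 0.0003 m / 0.6 = 0.0005.

Request:
drive_effector(segments=[0.015,0.0033,0,0.0005,0,0,0,0.015,0.0033,0,0.0005,0,0,0,0.015,0.0033,0,0.0005,0,0,0])

```text
clock: 10.28
position: [0.5941, 0.0477, 0.0416]
tool_rot: [-3.141, 0.007, 0.373]
force: [-22.7, -3.6, 15.7]
grip_width: 0.0231
finger_force: 65.2
```

Request:
drive_effector(segments=[0.015,0.0033,0,0,0,0,0,0.015,0.0033,0,0,0,0,0,0.015,0.0033,0,0,0,0,0])

```text
clock: 10.65
position: [0.5942, 0.0477, 0.0415]
tool_rot: [-3.141, 0.01, 0.373]
force: [-36.5, -7.2, 29.7]
grip_width: 0.0232
finger_force: 66.9
```

Run:
```python
from h import *
print(toolshift([.5945,.0475,.0415]))
k=cal("wrist"); im=cams.grab_frame("wrist"); cv2.imwrite("pics/w7.png",im); print(fitblue(im,k,[.598,.0488,.374],.012))
```

```text
[1.75961565e-04 3.33642989e-04 4.46978804e-05]
(array([0.59608663, 0.04851798, 0.37809769]), np.float64(0.16959380347653785))
```

View pics/w7.png

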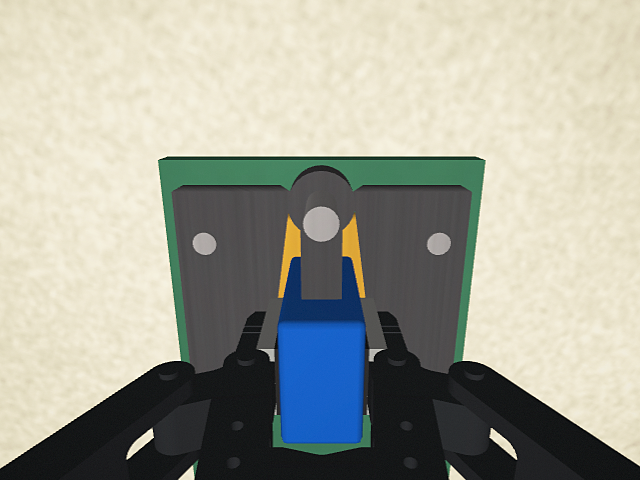

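The foot fills the narrow of the rails, with the nose near the rail ends. It stopped dead under a 37 N push. I'll relax the push, release and lift clear.

Converted, -0.004 m / 0.6 = -0.0067, -0.0004 m / 0.6 = -0.0007.

Request:
drive_effector(segments=[0.015,-0.0067,0,-0.0007,0,0,0,0.015,-0.0067,0,-0.0007,0,0,0])

```text
clock: 10.95
position: [0.5941, 0.0477, 0.0417]
tool_rot: [-3.141, 0.003, 0.374]
force: [-7.9, -1.2, -4.7]
grip_width: 0.0232
finger_force: 62.1
```

Request:
drive_effector(segments=[0.06,0,0,0,0,0,0,0.06,0,0,0,0,0,0,0.06,0,0,0,0,0,0,0.06,0,0,0,0,0,0])

```text
clock: 11.45
position: [0.5956, 0.0481, 0.0423]
tool_rot: [3.142, -0.0, 0.374]
force: [0.7, -0.3, 0.3]
grip_width: 0.06
finger_force: 0.0
```

Request:
drive_effector(segments=[0.06,0,0,-0.05,0,0,0,0.06,0,0,-0.1333,0,0,0,0.06,-0.05,0,-0.2167,0,0,0,0.06,-0.05,0,-0.2833,0,0,0,0.06,-0.05,0,-0.3167,0,0,0])

```text
clock: 12.08
position: [0.568, 0.037, 0.2348]
tool_rot: [3.141, -0.003, 0.373]
force: [0.3, 0.0, -0.7]
grip_width: 0.06
finger_force: 0.0
```

Request:
drive_effector(segments=[0.06,0,0,0,0,0,0,0.06,0,0,0,0,0,0])

```text
clock: 12.32
position: [0.5672, 0.0371, 0.2314]
tool_rot: [-3.141, 0.001, 0.374]
force: [-0.8, 0.7, -0.5]
grip_width: 0.0602
finger_force: 0.0
```

Run:
```python
from h import *
k=cal("wrist"); im=cams.grab_frame("wrist"); cv2.imwrite("pics/w8.png",im); q,f=fitblue(im,k,[.598,.0488,.374],.012)
d=q[:2]-[.5979,.0488]; c,s=.931,.3653; print(q,f,"in home:",d@[c,s],d@[-s,c])
```

```text
[0.59707914 0.04886155 0.37244444] 0.10517839106816262 in home: -0.0007417408770507424 0.00035716153060174125
```

View pics/w8.png

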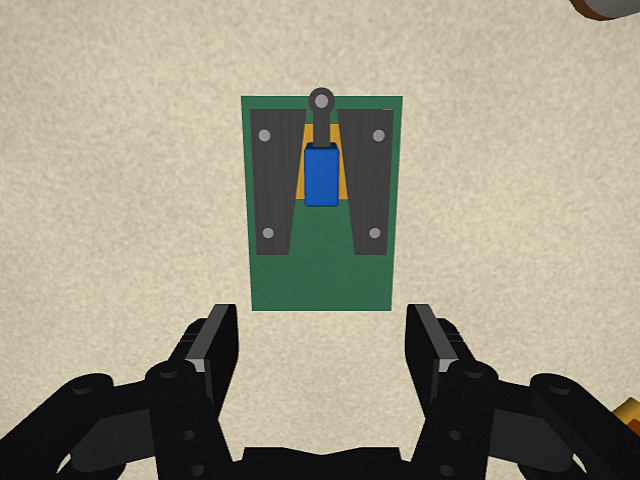

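The holder (block at 304–339, 143–207) stands upright and straight between the rails, within 1 mm of home, and the gripper is clear. Handing in.

```bash
python3 -c "
from workcell import bot, cams, probe_bus
print(bot.job_done())"
```

```text
the job is handed in; nothing more can be done
None
```

The blue holder is wedged in the track, measured within 1 mm of home, released and upright; the orange holder was never approached, and the job was handed in at about 12.4 s of the 42 s allowed (no verdict was returned).

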